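# Raise the grow lamp five clicks and slide the seedlings under it

### The arm

A 6-joint arm with a two-finger parallel gripper is mounted at the origin on the work surface. World frame = base frame: x ahead of the robot, y to its left, z up, the work surface at z = 0. Lengths are in m, angles in rad, forces in N, time in s.
With the tool pointing down it reaches from about 0.375 to 0.975 m from the base axis. Payload 3.8 kg.
Tool frame: the origin (TCP) lies on the centre line of the jaws, within the pads' length; the fingertips stand 8 mm ahead of it and the grasp point (between the pads) lies 11 mm behind it; z points along the fingers, y is the direction in which the jaws open and shut (so a half turn about z gives the same grasp; the last joint's range is limited). The gripper opens to 85 mm and grips with 20 to 120 N. Pads are 22 mm wide; open, the fingers measure 114 mm over their backs; the gripper's body (76 mm by 85 mm) begins 54 mm behind the grasp point. The pads swing forward as they close: fully open they stand 13 mm farther back than shut.
Start: joints at [1.115, 0.264, 1.604, -0, 1.274, -0.037], TCP at [0.274, 0.617, 0.239] pointing down, gripper open.
Joint ranges: [-2.63, 2.63], [-0.94, 2.18], [0.31, 2.57], [-1.31, 4.45], [0, 2.66], [-2.55, 2.55]. Speed limits (rad/s): [2.57, 2.57, 3.14, 3.14, 3.14, 3.14].

### API

Orientations are given as a rotation vector (axis times angle).
In Python, from workcell import bot gives the robot as it stands.
- The arm moves only by the tool arm_command, never from a script. Its arguments are lists of equal length, an entry for each row: "slide": the shift along the tool's x, y, z in m, a list of three; "angular": the turn, a rotation vector about the tool's x, y, z in degrees, a list of three; "hand": the finger opening in m, from 0 to 0.0854. A call has exactly 8 rows; each row shifts and turns the pose as measured when the row begins, along the tool's axes as they then stand; what a row does not reach is not made up. A row lasts 1/10 s, in which the tool goes at most 50 mm and 8.59 degrees, less where a joint would pass 70% of its speed; a pose out of reach is approached as far as the arm can. A call is refused whole if a number of a shift passes 0.05 or a number of a turn 8.59, either way. A call with a gripper value outside its range is refused whole. The fingers move at their own pace and stop on an object; "squeeze" is the grip in N (left out, the last holds). Time passes only in rows, so rows that do not move let the fingers close, or fill a call up. It gives the time, the measured TCP pose, the force and the opening at its end, in the units of the state.
- bot.read_state(): the state, without advancing time (a new reading comes with each control period).
- bot.read_camera(name): name is "scene" or "side" or "wrist"; returns the picture (400x640x3 uint8, red, green, blue); there is no depth.
- bot.get_calibration(name): a dict with "fx", "fy", "cx", "cy" (pixels), "R" (3x3) and "t" (3): a world point X has camera coordinates R X + t. Camera axes: x right, y down, z forward; pixel columns grow to the right and rows downward; lengths in m; the calibration is good to about 2 mm. The wrist camera is an equidistant fisheye: a pixel r from the principal point sees the ray r / f radians off the axis. A picture is of the moment at which its call begins: read the wrist's pose just before it. get_calibration takes no time and is no camera call; for the wrist camera it gives the pose at the moment of the call.
- bot.finish_job(): hands the job in, once; it reports no verdict.
The state is a dict: "time": time; "q": joint angles; "joint_vel": joint speeds; "joint_torque": joint torques, N m; "tool_pos": TCP position; "tcp_rot": TCP orientation; "wrist_force": force on the tool from outside, world axes, zero at the start; "torque": the same for the moment, N m; "width": opening from 0.0 (shut) to 1.0 (fully open).
Only numpy, scipy, OpenCV 4.12 (cv2) and the standard library are available. Lean on these libraries where they do the work, as an engineer would, in place of code of your own. Each camera call takes 0.05 s, during which the arm holds its last target.

### The job

The basil has outgrown its grow lamp, which is parked right down. Slowly draw the lamp up by its black handle to the fifth click of its ratchet, no more and no fewer, let it down gently until it hangs on the pawl, without dropping or forcing it, and let go; then slide the seedling tray gently in under the lamp until it is fully home against the back of the stand. Do not knock the tube rack, the brown bottle or the white cup beside it.

Things in the scene. Friction and masses are not known exactly. Their poses are not given: they have to be found in the camera images.
- stand: Fixed lamp stand: grey U-shaped base, 178 mm wide, 12 mm high; its two side rails form a 158 mm wide channel for the tray. At its closed back stands a 44 x 36 mm steel sleeve, 128 mm high. Origin on the table on the channel's centre line; x runs along the channel from the open mouth (x = -130 mm) to the back stop edge (x = +52 mm); sleeve and lamp column at x = +80 mm; z up.
- lamp: Grow lamp, 0.5 to 0.85 kg: a column sliding up and down in the sleeve, topped by a white head 125 x 180 mm, 22 mm thick, reaching over the channel (stand x = -70 to +55 mm). Starts parked at the bottom, where this frame equals the stand's and the head's underside is 150 mm above the table; this origin's height is how far it has been raised (at most 110 mm).
- lamp_handle (a point): Centre of the lamp's black round upright handle, 26 mm in diameter and 47 mm long, on top of the head over the column; 26 mm above the head, 198 mm above the table when parked. Grip firmly (about 40 N) from above at any yaw.
- sleeve_top (a point): Middle of the sleeve's open top (fixed to the stand), from which the column rises. The column carries saw teeth 10 mm apart, hidden in the sleeve on a strip bolted through slots: the lift from the parked position to the first click differs from stand to stand (12 to 34 mm) and can only be felt.
- pawl_block (a point): Top of the black block at the sleeve's back with the spring pawl: steel tongue, red knob. As the lamp rises, each tooth presses the tongue outwards and for about 5 mm adds 4 to 8 N to the lamp's weight; then the tongue snaps in under it and the force falls at once, briefly below the weight: one click. Let down 1 to 5 mm after a click, the tooth rests on the tongue: the weight leaves the hand.
- tray: Loose green seedling tray, 120 x 150 mm, 26 mm high, 0.5 to 0.8 kg, with two basil pots fixed in it; plants 180 mm high, too tall for the parked lamp. Origin on the table under its centre, x towards the channel's back. Starts in the channel's mouth, drawn 110 to 140 mm out, with 4 mm side play; slides on the table. Fully home, its back edge meets the stop: origin at x = -8 mm on the stand.
- tray_grip (a point): Holding place on the tray's black pan handle: a level round bar 18 mm in diameter, 40 mm above the table, pointing out of the channel along the tray's -x. This point is 128 mm from the tray's origin, 22 mm from the bar's end. Grip from above, fingers closing across the bar.
- tube_rack: Bystander: aluminium rack 160 x 50 mm, 60 mm high, with six glass tubes to 118 mm. Origin under its centre, x along its length.
- flask: Bystander: brown glass bottle, 64 mm in diameter, 130 mm high. Origin under its centre.
- beaker: Bystander: white cup, 64 mm across the rim, 75 mm high. Origin under its centre.

How it is judged:
By the outcome, as a careful person would: the job done as asked, in the order asked, and still so for the second after the job is handed in, with the robot touching nothing.
It also fails if it takes over 72 s, if anything falls off the work surface, if the arm or the gripper's body presses on something with over 40 N, if the wrist force passes 120 N, or if a joint passes its speed limit or range.

## Working session

There is one attempt and no reset: what is moved stays moved. The work goes in short steps, Python scripts to look and compute and a tool call to move; the robot and the scene stay as the last step left them, time stands still between calls to the robot, and variables do not carry over. Pictures are saved under pics/ and viewed, and the job is handed in when it is done.

Besides the shell and the picture viewer there is one more tool, called after ">>>" in YAML: its name, and indented under it one key for each argument. arm_command: Moves the arm, as the interface text tells. Its arguments: {"type":"object","properties":{"slide":{"type":"array","items":{"type":"array","items":{"type":"number"}}},"angular":{"type":"array","items":{"type":"array","items":{"type":"number"}}},"hand":{"type":"array","items":{"type":"number"}},"squeeze":{"type":"number"}},"required":["slide","angular","hand"]}

```bash
ls; mkdir -p pics; python3 - <<'E'
from workcell import bot
import cv2
s=bot.read_state();print(s)
for n in ("scene","side","wrist"):
    c=bot.get_calibration(n);print(n,c)
    im=bot.read_camera(n);cv2.imwrite(f"pics/{n}0.png",im[:,:,::-1])
E
```

```text
pics
{'time': 0.0, 'q': array([ 1.11509944e+00,  2.64776390e-01,  1.60535643e+00, -6.19757760e-06,
        1.27370867e+00, -3.68937289e-02]), 'joint_vel': array([-0.00142179, -0.00174347,  0.00107063,  0.00015033, -0.00128981,
       -0.00036987]), 'joint_torque': array([-6.64057534e-04, -5.15107119e+01, -3.67321837e+01, -5.39818686e-06,
        1.27495191e-02,  1.44846950e-05]), 'tool_pos': array([0.27418856, 0.61602845, 0.23795584]), 'tcp_rot': array([-0.65294132, -3.07243416,  0.00342754]), 'wrist_force': array([ 0.82645126, -0.27602013,  0.11347025]), 'torque': array([ 0.0477465 ,  0.02651403, -0.03814014]), 'width': 0.9975095206783563}
scene {'fx': 363.29214988594134, 'fy': 363.29214988594134, 'cx': 319.7200181536506, 'cy': 201.91453747004155, 'R': array([[ 0.40790849,  0.91297431,  0.00941125],
       [ 0.74032659, -0.3247033 , -0.58862917],
       [-0.53434745,  0.24707424, -0.80834839]]), 't': array([-0.25065722, -0.34007545,  1.06073427])}
side {'fx': 372.3476693007087, 'fy': 372.3476693007087, 'cx': 326.0303417625811, 'cy': 202.27952827564593, 'R': array([[ 0.83307139, -0.55315597,  0.00324654],
       [-0.35923692, -0.54546715, -0.75724133],
       [ 0.42064344,  0.62966981, -0.65312711]]), 't': array([-0.46158303,  0.32348587,  0.55473417])}
wrist {'fx': 309.70691628693146, 'fy': 309.70691628693146, 'cx': 317.3293353888339, 'cy': 201.50532375729819, 'R': array([[ 0.40820283,  0.9128857 , -0.0031855 ],
       [ 0.87592794, -0.39068926,  0.28304089],
       [ 0.25713944, -0.11832836, -0.95910255]]), 't': array([-0.67288733, -0.03452574,  0.38011796])}
```

View pics/scene0.png

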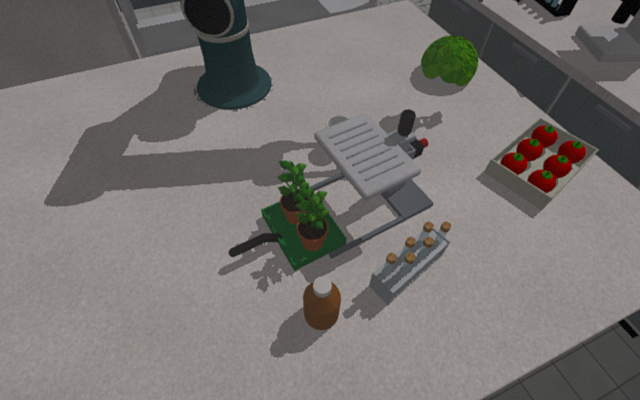

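View pics/side0.png

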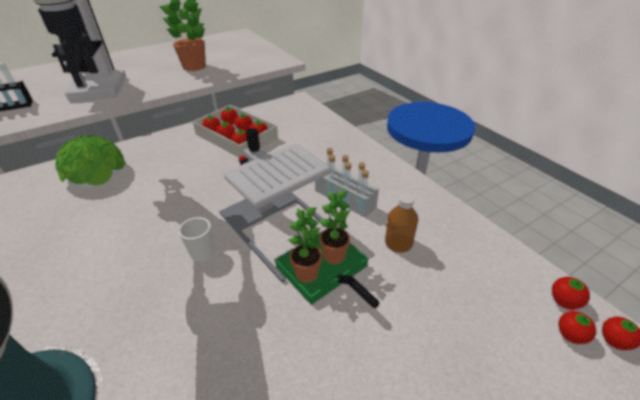

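View pics/wrist0.png

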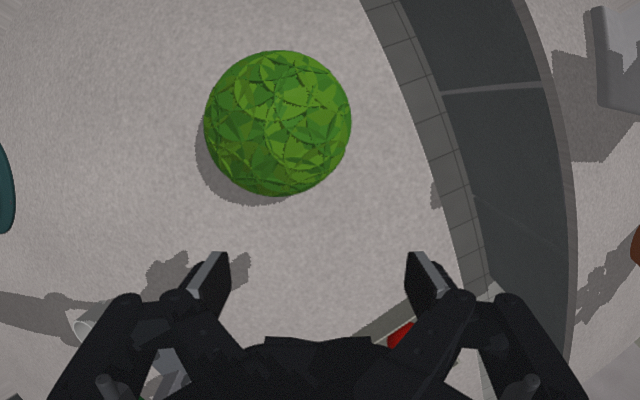

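```bash
cat > h.py <<'E'
import numpy as np,cv2
from workcell import bot
def ray(n,uv,c=None):
    c=c or bot.get_calibration(n)
    R=np.array(c['R']);t=np.array(c['t'])
    x=(uv[0]-c['cx'])/c['fx'];y=(uv[1]-c['cy'])/c['fy']
    if n=='wrist':
        th=np.hypot(x,y); k=np.sin(th)/th if th>1e-9 else 1; d=np.array([x*k,y*k,np.cos(th)])
    else: d=np.array([x,y,1.])
    d=R.T@d; return -R.T@t, d/np.linalg.norm(d)
def plane(n,uv,z,c=None):
    o,d=ray(n,uv,c); return o+d*(z-o[2])/d[2]
def tri(*obs):
    A=np.zeros((3,3));b=np.zeros(3);rs=[]
    for n,uv in obs:
        o,d=ray(n,uv);P=np.eye(3)-np.outer(d,d);A+=P;b+=P@o;rs.append((o,P))
    X=np.linalg.solve(A,b); return X,[float(np.linalg.norm(P@(X-o))) for o,P in rs]
def proj(n,X):
    c=bot.get_calibration(n);p=np.array(c['R'])@X+np.array(c['t'])
    return c['fx']*p[0]/p[2]+c['cx'],c['fy']*p[1]/p[2]+c['cy']
E
python3 - <<'E'
import cv2
a=cv2.imread('pics/scene0.png')[95:295,220:460];cv2.imwrite('pics/sc_a.png',cv2.resize(a,(720,600),interpolation=cv2.INTER_CUBIC))
a=cv2.imread('pics/side0.png')[115:315,175:425];cv2.imwrite('pics/si_a.png',cv2.resize(a,(750,600),interpolation=cv2.INTER_CUBIC))
E
```

```text
(no output)
```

View pics/sc_a.png

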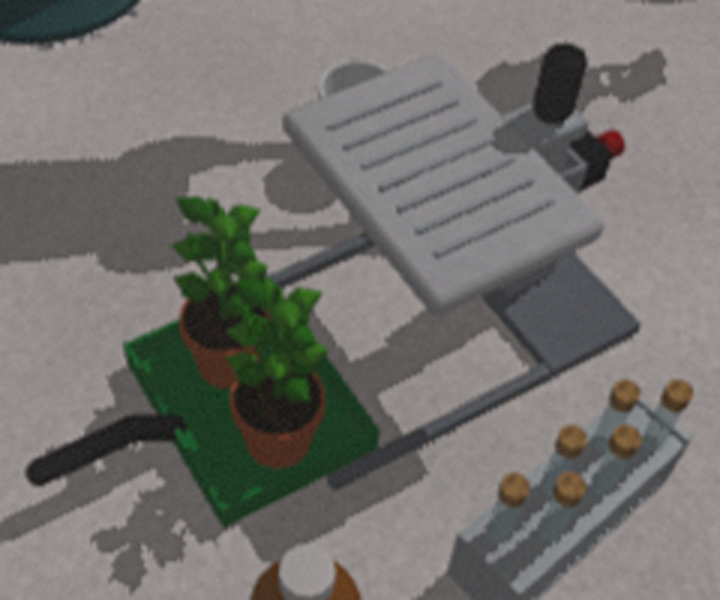

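View pics/si_a.png

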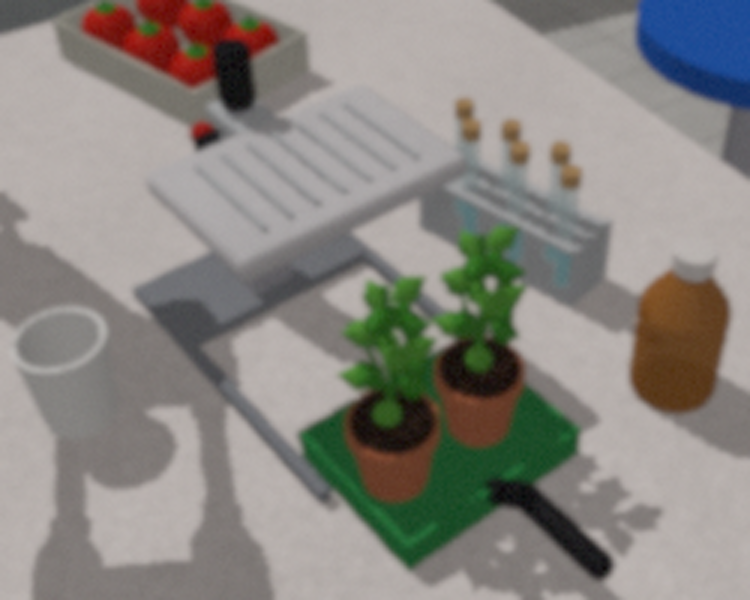

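```bash
python3 - <<'E'
from h import *
S=lambda u,v:("scene",(220+u/3,95+v/3))
D=lambda u,v:("side",(175+u/3,115+v/3))
pts=dict(handle_top=((567,52),(231,46)),handle_mid=((560,84),(235,75)),
head_BL=((430,62),(155,183)),head_BR=((598,225),(355,93)),head_FL=((290,120),(237,265)),head_FR=((440,300),(462,158)),
knob=((613,143),(203,130)),bar_end=((38,470),(600,565)),bar_bend=((135,428),(520,493)),
tray_A=((127,345),(408,545)),tray_B=((225,517),(575,437)),tray_C=((378,437),(1,1)),
bottle_cap=((308,568),(695,262)),
rail_R_end=((335,482),(1,1)),railL_end=((1,1),(328,497)))
for k,(a,b) in pts.items():
    if (1,1) in (a,b): 
        print(k,plane(*(S(*a) if b==(1,1) else D(*b)),0.026 if 'tray' in k else .012).round(4)); continue
    X,r=tri(S(*a),D(*b));print(k,X.round(4),np.round(r,4))
print('beaker rim',plane(*D(60,340),.075).round(4),'scene',[plane(*S(355,85),.075).round(4)])
for c in [(513,488),(570,488),(571,440),(625,440),(624,393),(677,393)]: print('cork',plane(*S(*c),.118).round(4))
E
```

```text
handle_top [0.5148 0.2189 0.2224] [0.0019 0.0019]
handle_mid [0.5154 0.2197 0.1981] [0.0012 0.0012]
head_BL [0.4325 0.1762 0.1653] [0.0013 0.0013]
head_BR [0.6    0.2023 0.1627] [0.0006 0.0006]
head_FL [0.4427 0.069  0.1641] [0.0009 0.0009]
head_FR [0.6157 0.0843 0.1684] [0.0012 0.0012]
knob [0.509  0.2873 0.1155] [0.0005 0.0005]
bar_end [ 0.5532 -0.1562  0.041 ] [0.0015 0.0015]
bar_bend [ 0.5464 -0.0879  0.0387] [0.0003 0.0003]
tray_A [ 0.4718 -0.0711  0.0238] [0.0015 0.0015]
tray_B [ 0.6184 -0.0547  0.0138] [0.0004 0.0004]
tray_C [0.6108 0.0591 0.026 ]
bottle_cap [ 0.7154 -0.0438  0.122 ] [0.0036 0.0036]
rail_R_end [0.6232 0.0221 0.012 ]
railL_end [ 0.4522 -0.0048  0.012 ]
beaker rim [0.3446 0.1651 0.075 ] scene [array([0.3422, 0.1691, 0.075 ])]
cork [0.7151 0.0836 0.118 ]
cork [0.7278 0.1126 0.118 ]
cork [0.702  0.1297 0.118 ]
cork [0.7145 0.158  0.118 ]
cork [0.6876 0.1755 0.118 ]
cork [0.7002 0.2042 0.118 ]
```

>>> arm_command:
  slide:
    - [0, 0, -0.007]
    - [0, 0, -0.007]
    - [0, 0, -0.007]
    - [0, 0, -0.007]
    - [0, 0, -0.007]
    - [0, 0, -0.007]
    - [0, 0, -0.007]
    - [0, 0, -0.007]
  angular:
    - [0, 0, 7.5]
    - [0, 0, 7.5]
    - [0, 0, 7.5]
    - [0, 0, 7.5]
    - [0, 0, 7.5]
    - [0, 0, 7.5]
    - [0, 0, 7.5]
    - [0, 0, 7.5]
  hand: [0.085, 0.085, 0.085, 0.085, 0.085, 0.085, 0.085, 0.085]

```text
time: 0.95
tool_pos: [0.2729, 0.6133, 0.2892]
tcp_rot: [2.147, 2.288, -0.021]
wrist_force: [-0.1, -0.3, 0.6]
width: 0.998
```

```bash
cat >> h.py <<'E'
from scipy.spatial.transform import Rotation as Ro
def st():
    s=bot.read_state();R=Ro.from_rotvec(s['tcp_rot']).as_matrix()
    print('t',round(s['time'],2),'p',s['tool_pos'].round(4),'F',s['wrist_force'].round(2),'T',s['torque'].round(2),'w',round(s['width']*85.4,1))
    return s,R
def to(X):
    s,R=st();print('yaw x',np.degrees(np.arctan2(R[1,0],R[0,0])).round(2),'z',R[:,2].round(3),'need tool',(R.T@(np.array(X)-s['tool_pos'])).round(4))
E
python3 -c "
from h import *
to([.5154,.2197,.27])"
```

```text
t 0.95 p [0.2729 0.6133 0.2892] F [-0.11 -0.26  0.56] T [-0.03  0.04  0.06] w 85.2
yaw x 93.63 z [-0.006 -0.012 -1.   ] need tool [-0.4079  0.2173  0.0226]
```

>>> arm_command:
  slide:
    - [-0.034, 0.018, 0]
    - [-0.034, 0.018, 0]
    - [-0.034, 0.018, 0]
    - [-0.034, 0.018, 0]
    - [-0.034, 0.018, 0]
    - [-0.034, 0.018, 0]
    - [-0.034, 0.018, 0]
    - [-0.034, 0.018, 0]
  angular:
    - [0, 0, 0]
    - [0, 0, 0]
    - [0, 0, 0]
    - [0, 0, 0]
    - [0, 0, 0]
    - [0, 0, 0]
    - [0, 0, 0]
    - [0, 0, 0]
  hand: [0.085, 0.085, 0.085, 0.085, 0.085, 0.085, 0.085, 0.085]

```text
time: 1.75
tool_pos: [0.4348, 0.3456, 0.2887]
tcp_rot: [2.142, 2.295, -0.023]
wrist_force: [0.5, -0.1, -0.3]
width: 0.993
```

```bash
python3 -c "
from h import *
to([.5154,.2197,.27])"
```

```text
t 1.75 p [0.4348 0.3456 0.2887] F [ 0.47 -0.09 -0.35] T [ 0.    0.01 -0.01] w 84.8
yaw x 93.96 z [-0.008 -0.013 -1.   ] need tool [-0.1309  0.0719  0.0196]
```

>>> arm_command:
  slide:
    - [-0.026, 0.0143, 0.002]
    - [-0.026, 0.0143, 0.002]
    - [-0.026, 0.0143, 0.002]
    - [-0.026, 0.0143, 0.002]
    - [-0.013, 0.007, 0.002]
    - [-0.007, 0.004, 0.002]
    - [-0.004, 0.002, 0]
    - [0, 0, 0]
  angular:
    - [-0.5, 0.7, -2]
    - [0, 0, 0]
    - [0, 0, 0]
    - [0, 0, 0]
    - [0, 0, 0]
    - [0, 0, 0]
    - [0, 0, 0]
    - [0, 0, 0]
  hand: [0.085, 0.085, 0.085, 0.085, 0.085, 0.085, 0.085, 0.085]

```text
time: 2.55
tool_pos: [0.52, 0.2156, 0.2743]
tcp_rot: [-2.107, -2.327, 0.004]
wrist_force: [-0.3, -0.4, -0.9]
width: 0.996
```

```bash
python3 -c "
from h import *
to([.5154,.2197,.19])
for n in ('wrist','side'):
  c=bot.get_calibration(n)
  im=bot.read_camera(n);cv2.imwrite(f'pics/{n}1.png',im[:,:,::-1])
  if n=='wrist':
    p=np.array(c['R'])@np.array([.5154,.2197,.2215])+c['t'];th=np.arccos(p[2]/np.linalg.norm(p));r=th*c['fx'];print(c['cx']+r*p[0]/np.hypot(p[0],p[1]),c['cy']+r*p[1]/np.hypot(p[0],p[1]))
"
```

```text
t 2.55 p [0.52   0.2156 0.2743] F [-0.34 -0.41 -0.87] T [-0.07 -0.03 -0.02] w 85.0
yaw x 95.69 z [-0.003 -0.    -1.   ] need tool [ 0.0046 -0.0039  0.0844]
313.71378079618415 219.92599640998293
```

View pics/wrist1.png

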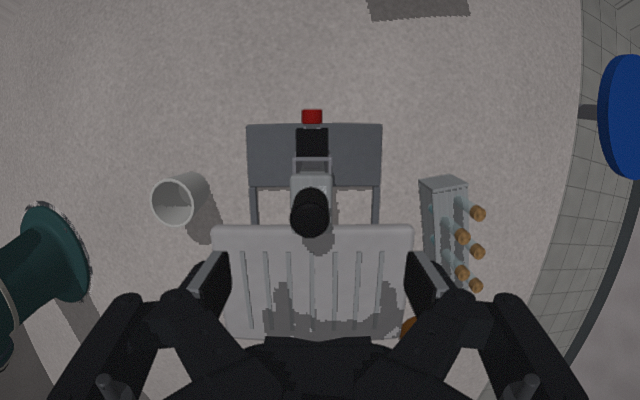

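View pics/side1.png

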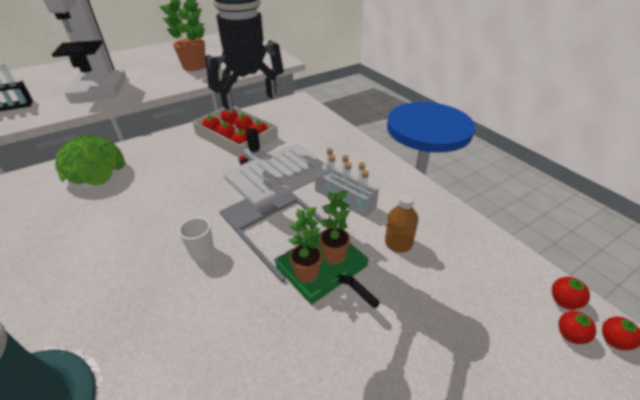

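>>> arm_command:
  slide:
    - [0.0045, -0.006, 0.01]
    - [0, 0, 0.012]
    - [0, 0, 0.012]
    - [0, 0, 0.012]
    - [0, 0, 0.012]
    - [0, 0, 0.01]
    - [0, 0, 0.005]
    - [0, 0, 0]
  angular:
    - [0, 0, 0]
    - [0, 0, 0]
    - [0, 0, 0]
    - [0, 0, 0]
    - [0, 0, 0]
    - [0, 0, 0]
    - [0, 0, 0]
    - [0, 0, 0]
  hand: [0.085, 0.085, 0.085, 0.085, 0.085, 0.085, 0.085, 0.085]

```text
time: 3.45
tool_pos: [0.5093, 0.2227, 0.1929]
tcp_rot: [-2.099, -2.331, 0.008]
wrist_force: [-0.4, -0.1, -0.1]
width: 0.995
```

```bash
python3 -c "
from h import *
to([.5135,.2197,.19])
for n in ('wrist',):
  im=bot.read_camera(n);cv2.imwrite(f'pics/{n}2.png',im[:,:,::-1])
"
```

```text
t 3.45 p [0.5093 0.2227 0.1929] F [-0.35 -0.1  -0.06] T [-0.    0.02 -0.02] w 85.0
yaw x 95.99 z [-0.007 -0.001 -1.   ] need tool [-0.0034  0.0039  0.0029]
```

View pics/wrist2.png

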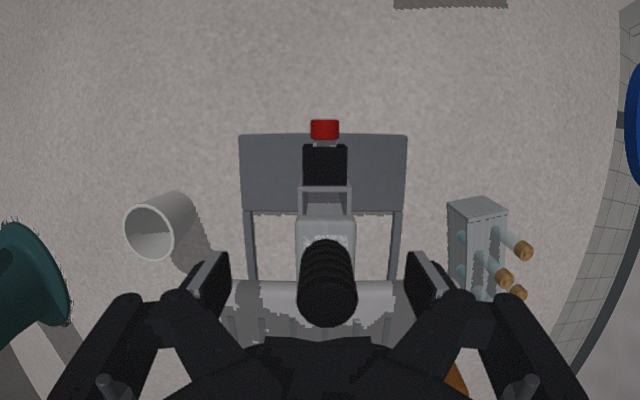

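>>> arm_command:
  slide:
    - [-0.003, 0.003, 0.002]
    - [-0.001, 0.001, 0.001]
    - [0, 0, 0]
    - [0, 0, 0]
    - [0, 0, 0]
    - [0, 0, 0]
    - [0, 0, 0]
    - [0, 0, 0]
  angular:
    - [-0.4, 0, 0]
    - [0, 0, 0]
    - [0, 0, 0]
    - [0, 0, 0]
    - [0, 0, 0]
    - [0, 0, 0]
    - [0, 0, 0]
    - [0, 0, 0]
  hand: [0.085, 0.085, 0.085, 0.04, 0.04, 0.04, 0.04, 0.04]
  squeeze: 40

```text
time: 4.3
tool_pos: [0.5165, 0.2193, 0.1932]
tcp_rot: [2.101, 2.331, 0.009]
wrist_force: [-0.2, -0.2, -0.7]
width: 0.463
```

```bash
python3 -c "
from h import *
to([.5135,.2197,.19])
for n in ('wrist',):
  im=bot.read_camera(n);cv2.imwrite(f'pics/{n}3.png',im[:,:,::-1])
"
```

```text
t 4.3 p [0.5165 0.2193 0.1932] F [-0.21 -0.17 -0.69] T [ 0.03 -0.02  0.  ] w 39.6
yaw x 95.96 z [ 0.006  0.002 -1.   ] need tool [ 0.0007 -0.003   0.0032]
```

View pics/wrist3.png

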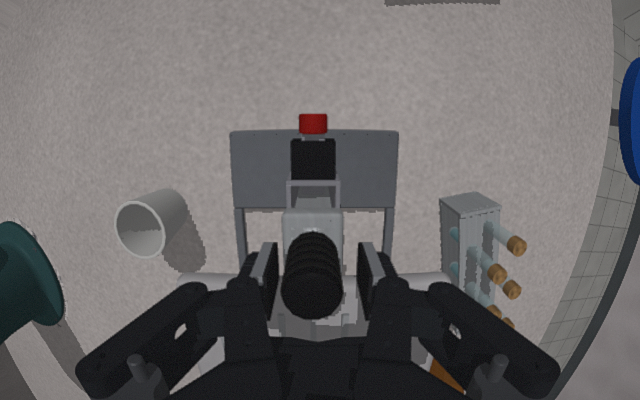

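>>> arm_command:
  slide:
    - [0, -0.0018, 0.001]
    - [0, 0, 0.001]
    - [0, 0, 0]
    - [0, 0, 0]
    - [0, 0, 0]
    - [0, 0, 0]
    - [0, 0, 0]
    - [0, 0, 0]
  angular:
    - [0.2, 0, 0]
    - [0, 0, 0]
    - [0, 0, 0]
    - [0, 0, 0]
    - [0, 0, 0]
    - [0, 0, 0]
    - [0, 0, 0]
    - [0, 0, 0]
  hand: [0.038, 0.038, 0.02, 0.02, 0.02, 0.02, 0.02, 0.02]
  squeeze: 40

```text
time: 5.15
tool_pos: [0.514, 0.2191, 0.1911]
tcp_rot: [-2.103, -2.334, -0.003]
wrist_force: [0.1, -0.8, 1.0]
width: 0.292
```

```bash
python3 -c "
from h import *
to([.5135,.2197,.19])
"
```

```text
t 5.15 p [0.514  0.2191 0.1911] F [ 0.09 -0.75  1.05] T [-0.03  0.13  0.01] w 24.9
yaw x 95.96 z [ 0.001  0.002 -1.   ] need tool [ 0.0007 -0.0004  0.0011]
```

>>> arm_command:
  slide:
    - [0, 0, -0.001]
    - [0, 0, -0.001]
    - [0, 0, -0.001]
    - [0, 0, -0.001]
    - [0, 0, -0.001]
    - [0, 0, -0.001]
    - [0, 0, -0.001]
    - [0, 0, -0.001]
  angular:
    - [0, 0, 0]
    - [0, 0, 0]
    - [0, 0, 0]
    - [0, 0, 0]
    - [0, 0, 0]
    - [0, 0, 0]
    - [0, 0, 0]
    - [0, 0, 0]
  hand: [0.02, 0.02, 0.02, 0.02, 0.02, 0.02, 0.02, 0.02]
  squeeze: 40

```text
time: 5.95
tool_pos: [0.5139, 0.219, 0.1941]
tcp_rot: [-2.102, -2.333, -0.001]
wrist_force: [4.2, 1.9, -8.1]
width: 0.293
```

```bash
python3 -c "
from h import *
to([.5135,.2197,.1911])
"
```

```text
t 5.95 p [0.5139 0.219  0.1941] F [ 4.18  1.92 -8.08] T [ 0.33 -0.61  0.05] w 25.0
yaw x 95.96 z [-0.     0.001 -1.   ] need tool [ 0.0007 -0.0003  0.003 ]
```

>>> arm_command:
  slide:
    - [0, 0, -0.001]
    - [0, 0, -0.001]
    - [0, 0, -0.001]
    - [0, 0, -0.001]
    - [0, 0, -0.001]
    - [0, 0, -0.001]
    - [0, 0, -0.001]
    - [0, 0, -0.001]
  angular:
    - [0, 0, 0]
    - [0, 0, 0]
    - [0, 0, 0]
    - [0, 0, 0]
    - [0, 0, 0]
    - [0, 0, 0]
    - [0, 0, 0]
    - [0, 0, 0]
  hand: [0.02, 0.02, 0.02, 0.02, 0.02, 0.02, 0.02, 0.02]

```text
time: 6.75
tool_pos: [0.5139, 0.2191, 0.2031]
tcp_rot: [-2.102, -2.333, -0.001]
wrist_force: [4.4, 2.0, -9.3]
width: 0.293
```

>>> arm_command:
  slide:
    - [0, 0, -0.001]
    - [0, 0, -0.001]
    - [0, 0, -0.001]
    - [0, 0, -0.001]
    - [0, 0, -0.001]
    - [0, 0, -0.001]
    - [0, 0, -0.001]
    - [0, 0, -0.001]
  angular:
    - [0, 0, 0]
    - [0, 0, 0]
    - [0, 0, 0]
    - [0, 0, 0]
    - [0, 0, 0]
    - [0, 0, 0]
    - [0, 0, 0]
    - [0, 0, 0]
  hand: [0.02, 0.02, 0.02, 0.02, 0.02, 0.02, 0.02, 0.02]

```text
time: 7.55
tool_pos: [0.5139, 0.2191, 0.2117]
tcp_rot: [-2.102, -2.333, -0.001]
wrist_force: [3.2, 2.0, -9.2]
width: 0.297
```

>>> arm_command:
  slide:
    - [0, 0, 0.0005]
    - [0, 0, 0.0005]
    - [0, 0, 0.0005]
    - [0, 0, 0.0005]
    - [0, 0, 0.0005]
    - [0, 0, 0.0005]
    - [0, 0, 0.0005]
    - [0, 0, 0.0005]
  angular:
    - [0, 0, 0]
    - [0, 0, 0]
    - [0, 0, 0]
    - [0, 0, 0]
    - [0, 0, 0]
    - [0, 0, 0]
    - [0, 0, 0]
    - [0, 0, 0]
  hand: [0.02, 0.02, 0.02, 0.02, 0.02, 0.02, 0.02, 0.02]

```text
time: 8.35
tool_pos: [0.5139, 0.2191, 0.2084]
tcp_rot: [-2.103, -2.333, -0.002]
wrist_force: [2.7, 0.7, -6.8]
width: 0.293
```

>>> arm_command:
  slide:
    - [0, 0, 0.0006]
    - [0, 0, 0.0006]
    - [0, 0, 0.0006]
    - [0, 0, 0.0006]
    - [0, 0, 0.0006]
    - [0, 0, 0.0006]
    - [0, 0, 0.0006]
    - [0, 0, 0.0006]
  angular:
    - [0, 0, 0]
    - [0, 0, 0]
    - [0, 0, 0]
    - [0, 0, 0]
    - [0, 0, 0]
    - [0, 0, 0]
    - [0, 0, 0]
    - [0, 0, 0]
  hand: [0.02, 0.02, 0.02, 0.02, 0.02, 0.02, 0.02, 0.02]

```text
time: 9.15
tool_pos: [0.514, 0.2191, 0.2032]
tcp_rot: [-2.103, -2.333, -0.002]
wrist_force: [3.3, 1.1, -6.7]
width: 0.298
```

>>> arm_command:
  slide:
    - [0, 0, -0.001]
    - [0, 0, -0.001]
    - [0, 0, -0.001]
    - [0, 0, -0.001]
    - [0, 0, -0.001]
    - [0, 0, -0.001]
    - [0, 0, -0.001]
    - [0, 0, -0.001]
  angular:
    - [0, 0, 0]
    - [0, 0, 0]
    - [0, 0, 0]
    - [0, 0, 0]
    - [0, 0, 0]
    - [0, 0, 0]
    - [0, 0, 0]
    - [0, 0, 0]
  hand: [0.02, 0.02, 0.02, 0.02, 0.02, 0.02, 0.02, 0.02]

```text
time: 9.95
tool_pos: [0.5139, 0.2191, 0.2108]
tcp_rot: [-2.102, -2.333, -0.001]
wrist_force: [4.3, 0.8, -9.3]
width: 0.289
```

>>> arm_command:
  slide:
    - [0, 0, -0.0003]
    - [0, 0, -0.0003]
    - [0, 0, -0.0003]
    - [0, 0, -0.0003]
    - [0, 0, -0.0003]
    - [0, 0, -0.0003]
    - [0, 0, -0.0003]
    - [0, 0, -0.0003]
  angular:
    - [0, 0, 0]
    - [0, 0, 0]
    - [0, 0, 0]
    - [0, 0, 0]
    - [0, 0, 0]
    - [0, 0, 0]
    - [0, 0, 0]
    - [0, 0, 0]
  hand: [0.02, 0.02, 0.02, 0.02, 0.02, 0.02, 0.02, 0.02]

```text
time: 10.75
tool_pos: [0.5139, 0.2191, 0.2135]
tcp_rot: [-2.103, -2.333, -0.002]
wrist_force: [3.8, 1.5, -8.5]
width: 0.292
```

>>> arm_command:
  slide:
    - [0, 0, -0.0004]
    - [0, 0, -0.0004]
    - [0, 0, -0.0004]
    - [0, 0, -0.0004]
    - [0, 0, -0.0004]
    - [0, 0, -0.0004]
    - [0, 0, -0.0004]
    - [0, 0, -0.0004]
  angular:
    - [0, 0, 0]
    - [0, 0, 0]
    - [0, 0, 0]
    - [0, 0, 0]
    - [0, 0, 0]
    - [0, 0, 0]
    - [0, 0, 0]
    - [0, 0, 0]
  hand: [0.02, 0.02, 0.02, 0.02, 0.02, 0.02, 0.02, 0.02]

```text
time: 11.55
tool_pos: [0.5139, 0.2191, 0.2159]
tcp_rot: [-2.102, -2.333, -0.001]
wrist_force: [4.7, 2.5, -10.5]
width: 0.291
```

>>> arm_command:
  slide:
    - [0, 0, -0.0004]
    - [0, 0, -0.0004]
    - [0, 0, -0.0004]
    - [0, 0, -0.0004]
    - [0, 0, -0.0004]
    - [0, 0, -0.0004]
    - [0, 0, -0.0004]
    - [0, 0, -0.0004]
  angular:
    - [0, 0, 0]
    - [0, 0, 0]
    - [0, 0, 0]
    - [0, 0, 0]
    - [0, 0, 0]
    - [0, 0, 0]
    - [0, 0, 0]
    - [0, 0, 0]
  hand: [0.02, 0.02, 0.02, 0.02, 0.02, 0.02, 0.02, 0.02]

```text
time: 12.35
tool_pos: [0.5139, 0.219, 0.2159]
tcp_rot: [-2.102, -2.333, -0.0]
wrist_force: [4.9, 2.2, -10.3]
width: 0.296
```

>>> arm_command:
  slide:
    - [0, 0, -0.0006]
    - [0, 0, -0.0006]
    - [0, 0, -0.0006]
    - [0, 0, -0.0006]
    - [0, 0, -0.0006]
    - [0, 0, -0.0006]
    - [0, 0, -0.0006]
    - [0, 0, -0.0006]
  angular:
    - [0, 0, 0]
    - [0, 0, 0]
    - [0, 0, 0]
    - [0, 0, 0]
    - [0, 0, 0]
    - [0, 0, 0]
    - [0, 0, 0]
    - [0, 0, 0]
  hand: [0.02, 0.02, 0.02, 0.02, 0.02, 0.02, 0.02, 0.02]

```text
time: 13.15
tool_pos: [0.5139, 0.219, 0.2159]
tcp_rot: [-2.102, -2.333, 0.001]
wrist_force: [5.2, 3.3, -10.7]
width: 0.295
```

>>> arm_command:
  slide:
    - [0, 0, -0.0007]
    - [0, 0, -0.0007]
    - [0, 0, -0.0007]
    - [0, 0, -0.0007]
    - [0, 0, -0.0007]
    - [0, 0, -0.0007]
    - [0, 0, -0.0007]
    - [0, 0, -0.0007]
  angular:
    - [0, 0, 0]
    - [0, 0, 0]
    - [0, 0, 0]
    - [0, 0, 0]
    - [0, 0, 0]
    - [0, 0, 0]
    - [0, 0, 0]
    - [0, 0, 0]
  hand: [0.02, 0.02, 0.02, 0.02, 0.02, 0.02, 0.02, 0.02]

```text
time: 13.95
tool_pos: [0.5139, 0.219, 0.2159]
tcp_rot: [-2.102, -2.332, 0.003]
wrist_force: [4.7, 2.0, -11.2]
width: 0.293
```

>>> arm_command:
  slide:
    - [0, 0, -0.0011]
    - [0, 0, -0.0011]
    - [0, 0, -0.0011]
    - [0, 0, -0.0011]
    - [0, 0, -0.0011]
    - [0, 0, -0.0011]
    - [0, 0, -0.0011]
    - [0, 0, -0.0011]
  angular:
    - [0, 0, 0]
    - [0, 0, 0]
    - [0, 0, 0]
    - [0, 0, 0]
    - [0, 0, 0]
    - [0, 0, 0]
    - [0, 0, 0]
    - [0, 0, 0]
  hand: [0.02, 0.02, 0.02, 0.02, 0.02, 0.02, 0.02, 0.02]

```text
time: 14.75
tool_pos: [0.5138, 0.2191, 0.2163]
tcp_rot: [-2.101, -2.332, 0.005]
wrist_force: [5.5, 1.9, -14.6]
width: 0.294
```

>>> arm_command:
  slide:
    - [0, 0, -0.0013]
    - [0, 0, -0.0013]
    - [0, 0, -0.0013]
    - [0, 0, -0.0013]
    - [0, 0, -0.0013]
    - [0, 0, -0.0013]
    - [0, 0, -0.0013]
    - [0, 0, -0.0013]
  angular:
    - [0, 0, 0]
    - [0, 0, 0]
    - [0, 0, 0]
    - [0, 0, 0]
    - [0, 0, 0]
    - [0, 0, 0]
    - [0, 0, 0]
    - [0, 0, 0]
  hand: [0.02, 0.02, 0.02, 0.02, 0.02, 0.02, 0.02, 0.02]

```text
time: 15.55
tool_pos: [0.5139, 0.219, 0.2176]
tcp_rot: [-2.101, -2.332, 0.006]
wrist_force: [6.1, 1.9, -13.8]
width: 0.291
```

>>> arm_command:
  slide:
    - [0, 0, -0.0013]
    - [0, 0, -0.0013]
    - [0, 0, -0.0013]
    - [0, 0, -0.0013]
    - [0, 0, -0.001]
    - [0, 0, -0.001]
    - [0, 0, -0.001]
    - [0, 0, -0.001]
  angular:
    - [0, 0, 0]
    - [0, 0, 0]
    - [0, 0, 0]
    - [0, 0, 0]
    - [0, 0, 0]
    - [0, 0, 0]
    - [0, 0, 0]
    - [0, 0, 0]
  hand: [0.02, 0.02, 0.02, 0.02, 0.02, 0.02, 0.02, 0.02]

```text
time: 16.35
tool_pos: [0.5139, 0.219, 0.218]
tcp_rot: [-2.1, -2.332, 0.008]
wrist_force: [4.6, 1.2, -13.4]
width: 0.289
```

>>> arm_command:
  slide:
    - [0, 0, -0.0016]
    - [0, 0, -0.0016]
    - [0, 0, -0.0016]
    - [0, 0, -0.0016]
    - [0, 0, -0.0016]
    - [0, 0, -0.0014]
    - [0, 0, -0.0012]
    - [0, 0, -0.001]
  angular:
    - [0, 0, 0]
    - [0, 0, 0]
    - [0, 0, 0]
    - [0, 0, 0]
    - [0, 0, 0]
    - [0, 0, 0]
    - [0, 0, 0]
    - [0, 0, 0]
  hand: [0.02, 0.02, 0.02, 0.02, 0.02, 0.02, 0.02, 0.02]

```text
time: 17.15
tool_pos: [0.5138, 0.219, 0.2265]
tcp_rot: [-2.1, -2.332, 0.008]
wrist_force: [4.7, 2.0, -14.8]
width: 0.292
```

>>> arm_command:
  slide:
    - [0, 0, -0.0016]
    - [0, 0, -0.0016]
    - [0, 0, -0.0016]
    - [0, 0, -0.0016]
    - [0, 0, -0.0014]
    - [0, 0, -0.0012]
    - [0, 0, -0.001]
    - [0, 0, -0.0005]
  angular:
    - [0, 0, 0]
    - [0, 0, 0]
    - [0, 0, 0]
    - [0, 0, 0]
    - [0, 0, 0]
    - [0, 0, 0]
    - [0, 0, 0]
    - [0, 0, 0]
  hand: [0.02, 0.02, 0.02, 0.02, 0.02, 0.02, 0.02, 0.02]

```text
time: 17.95
tool_pos: [0.5139, 0.219, 0.234]
tcp_rot: [-2.1, -2.332, 0.009]
wrist_force: [2.5, 0.8, -9.0]
width: 0.297
```

>>> arm_command:
  slide:
    - [0, 0, -0.0016]
    - [0, 0, -0.0016]
    - [0, 0, -0.0016]
    - [0, 0, -0.0014]
    - [0, 0, -0.001]
    - [0, 0, -0.001]
    - [0, 0, -0.001]
    - [0, 0, -0.001]
  angular:
    - [0, 0, 0]
    - [0, 0, 0]
    - [0, 0, 0]
    - [0, 0, 0]
    - [0, 0, 0]
    - [0, 0, 0]
    - [0, 0, 0]
    - [0, 0, 0]
  hand: [0.02, 0.02, 0.02, 0.02, 0.02, 0.02, 0.02, 0.02]

```text
time: 18.75
tool_pos: [0.5138, 0.219, 0.2384]
tcp_rot: [-2.1, -2.331, 0.011]
wrist_force: [5.0, 2.0, -14.2]
width: 0.293
```

>>> arm_command:
  slide:
    - [0, 0, -0.0016]
    - [0, 0, -0.0016]
    - [0, 0, -0.0016]
    - [0, 0, -0.0014]
    - [0, 0, -0.0012]
    - [0, 0, -0.001]
    - [0, 0, -0.0005]
    - [0, 0, -0.0005]
  angular:
    - [0, 0, 0]
    - [0, 0, 0]
    - [0, 0, 0]
    - [0, 0, 0]
    - [0, 0, 0]
    - [0, 0, 0]
    - [0, 0, 0]
    - [0, 0, 0]
  hand: [0.02, 0.02, 0.02, 0.02, 0.02, 0.02, 0.02, 0.02]

```text
time: 19.55
tool_pos: [0.5138, 0.219, 0.2466]
tcp_rot: [-2.099, -2.331, 0.012]
wrist_force: [4.8, 2.3, -14.3]
width: 0.288
```

>>> arm_command:
  slide:
    - [0, 0, -0.0016]
    - [0, 0, -0.0016]
    - [0, 0, -0.0016]
    - [0, 0, -0.0016]
    - [0, 0, -0.0014]
    - [0, 0, -0.0012]
    - [0, 0, -0.0008]
    - [0, 0, -0.0005]
  angular:
    - [0, 0, 0]
    - [0, 0, 0]
    - [0, 0, 0]
    - [0, 0, 0]
    - [0, 0, 0]
    - [0, 0, 0]
    - [0, 0, 0]
    - [0, 0, 0]
  hand: [0.02, 0.02, 0.02, 0.02, 0.02, 0.02, 0.02, 0.02]

```text
time: 20.35
tool_pos: [0.5138, 0.219, 0.2562]
tcp_rot: [-2.099, -2.331, 0.012]
wrist_force: [4.4, 2.0, -14.8]
width: 0.295
```

>>> arm_command:
  slide:
    - [0, 0, -0.0016]
    - [0, 0, -0.0016]
    - [0, 0, -0.0014]
    - [0, 0, -0.001]
    - [0, 0, -0.0008]
    - [0, 0, -0.0008]
    - [0, 0, -0.0008]
    - [0, 0, -0.0008]
  angular:
    - [0, 0, 0]
    - [0, 0, 0]
    - [0, 0, 0]
    - [0, 0, 0]
    - [0, 0, 0]
    - [0, 0, 0]
    - [0, 0, 0]
    - [0, 0, 0]
  hand: [0.02, 0.02, 0.02, 0.02, 0.02, 0.02, 0.02, 0.02]

```text
time: 21.15
tool_pos: [0.5138, 0.219, 0.2609]
tcp_rot: [-2.099, -2.331, 0.015]
wrist_force: [4.4, 1.5, -11.5]
width: 0.296
```

>>> arm_command:
  slide:
    - [0, 0, -0.0012]
    - [0, 0, -0.0012]
    - [0, 0, -0.0008]
    - [0, 0, -0.0005]
    - [0, 0, -0.0003]
    - [0, 0, -0.0003]
    - [0, 0, -0.0003]
    - [0, 0, -0.0003]
  angular:
    - [0, 0, 0]
    - [0, 0, 0]
    - [0, 0, 0]
    - [0, 0, 0]
    - [0, 0, 0]
    - [0, 0, 0]
    - [0, 0, 0]
    - [0, 0, 0]
  hand: [0.02, 0.02, 0.02, 0.02, 0.02, 0.02, 0.02, 0.02]

```text
time: 21.95
tool_pos: [0.5138, 0.219, 0.2667]
tcp_rot: [-2.099, -2.331, 0.014]
wrist_force: [3.5, 1.1, -13.8]
width: 0.294
```

>>> arm_command:
  slide:
    - [0, 0, 0.0006]
    - [0, 0, 0.0006]
    - [0, 0, 0.0006]
    - [0, 0, 0.0006]
    - [0, 0, 0.0006]
    - [0, 0, 0.0006]
    - [0, 0, 0.0006]
    - [0, 0, 0.0006]
  angular:
    - [0, 0, 0]
    - [0, 0, 0]
    - [0, 0, 0]
    - [0, 0, 0]
    - [0, 0, 0]
    - [0, 0, 0]
    - [0, 0, 0]
    - [0, 0, 0]
  hand: [0.02, 0.02, 0.02, 0.02, 0.02, 0.02, 0.02, 0.02]

```text
time: 22.75
tool_pos: [0.5138, 0.219, 0.2653]
tcp_rot: [-2.099, -2.331, 0.012]
wrist_force: [2.1, 0.6, -7.4]
width: 0.294
```

>>> arm_command:
  slide:
    - [0, 0, 0.0004]
    - [0, 0, 0.0004]
    - [0, 0, 0.0004]
    - [0, 0, 0.0004]
    - [0, 0, 0.0004]
    - [0, 0, 0.0004]
    - [0, 0, 0.0004]
    - [0, 0, 0.0004]
  angular:
    - [0, 0, 0]
    - [0, 0, 0]
    - [0, 0, 0]
    - [0, 0, 0]
    - [0, 0, 0]
    - [0, 0, 0]
    - [0, 0, 0]
    - [0, 0, 0]
  hand: [0.02, 0.02, 0.02, 0.02, 0.02, 0.02, 0.02, 0.02]

```text
time: 23.55
tool_pos: [0.5138, 0.219, 0.2637]
tcp_rot: [-2.1, -2.332, 0.011]
wrist_force: [0.3, -0.4, -2.1]
width: 0.294
```

```bash
python3 -c "
from h import *
st()
for n in ('wrist','side'):
  im=bot.read_camera(n);cv2.imwrite(f'pics/{n}4.png',im[:,:,::-1])
st()
im=cv2.imread('pics/side4.png')[60:260,150:400];cv2.imwrite('pics/side4c.png',cv2.resize(im,(750,600),interpolation=cv2.INTER_CUBIC))
"
```

```text
t 23.55 p [0.5138 0.219  0.2637] F [ 0.33 -0.38 -2.12] T [ 0.24 -0.72 -0.  ] w 25.1
t 23.65 p [0.5139 0.219  0.2637] F [-0.38  0.14 -2.39] T [ 0.23 -0.71 -0.04] w 24.9
```

View pics/side4c.png

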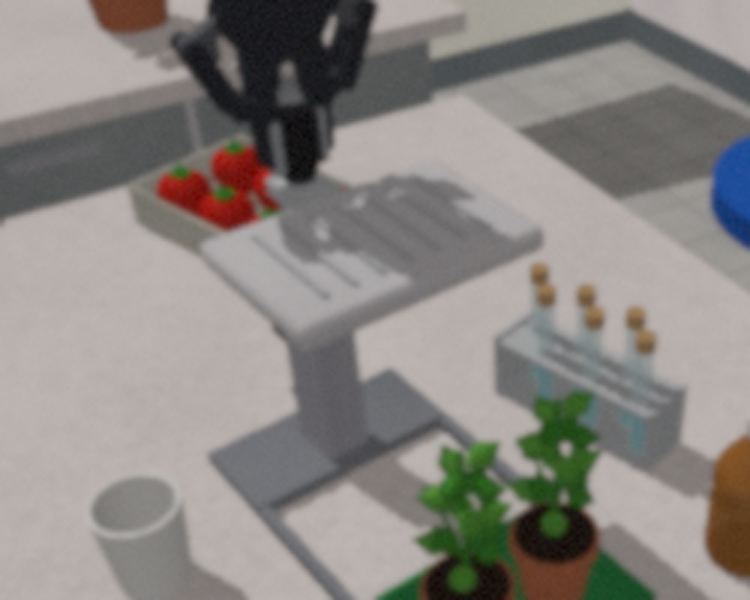

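View pics/wrist4.png

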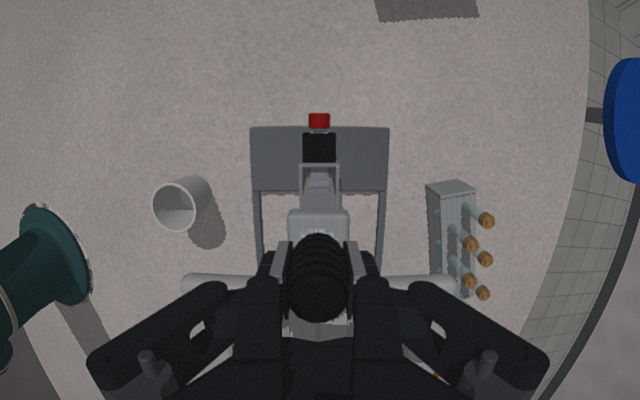

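```bash
python3 -c "
from h import *
im=bot.read_camera('scene');cv2.imwrite('pics/scene4.png',im[:,:,::-1])
im=cv2.imread('pics/scene4.png')[60:260,270:470];cv2.imwrite('pics/scene4c.png',cv2.resize(im,(600,600),interpolation=cv2.INTER_CUBIC))
st()
"
```

```text
t 23.7 p [0.5139 0.219  0.2636] F [ 0.29 -0.38 -2.53] T [ 0.17 -0.68  0.03] w 25.4
```

View pics/scene4c.png

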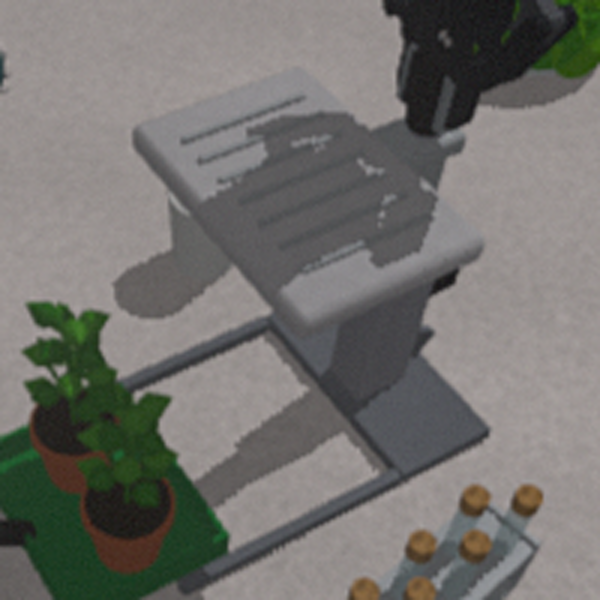

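```bash
python3 -c "
from h import *
S=lambda u,v:('scene',(270+u/3,60+v/3))
D=lambda u,v:('side',(150+u/3,60+v/3))
for k,a,b in [('FL',(137,130),(297,337)),('FR',(302,320),(536,236)),('BL',(299,72),(206,243))]:
    X,r=tri(S(*a),D(*b));print(k,X.round(4),np.round(r,4))
"
```

```text
FL [0.4409 0.0667 0.2377] [0.0011 0.0011]
FR [0.6133 0.0834 0.2379] [0.0016 0.0016]
BL [0.4334 0.1806 0.2419] [0.0001 0.0001]
```

>>> arm_command:
  slide:
    - [0, 0, 0.0003]
    - [0, 0, 0.0003]
    - [0, 0, 0.0003]
    - [0, 0, 0.0003]
    - [0, 0, 0.0003]
    - [0, 0, 0.0003]
    - [0, 0, 0.0003]
    - [0, 0, 0.0003]
  angular:
    - [0, 0, 0]
    - [0, 0, 0]
    - [0, 0, 0]
    - [0, 0, 0]
    - [0, 0, 0]
    - [0, 0, 0]
    - [0, 0, 0]
    - [0, 0, 0]
  hand: [0.02, 0.02, 0.02, 0.02, 0.02, 0.02, 0.02, 0.02]

```text
time: 24.5
tool_pos: [0.5139, 0.219, 0.2635]
tcp_rot: [-2.1, -2.332, 0.009]
wrist_force: [-1.9, -0.3, 0.6]
width: 0.291
```

>>> arm_command:
  slide:
    - [0, 0, 0]
    - [0, 0, 0]
    - [0, 0, 0]
    - [0, 0, 0]
    - [0, 0, 0]
    - [0, 0, 0]
    - [0, 0, 0]
    - [0, 0, 0]
  angular:
    - [0, 0, 0]
    - [0, 0, 0]
    - [0, 0, 0]
    - [0, 0, 0]
    - [0, 0, 0]
    - [0, 0, 0]
    - [0, 0, 0]
    - [0, 0, 0]
  hand: [0.03, 0.036, 0.05, 0.065, 0.08, 0.08, 0.08, 0.08]

```text
time: 25.3
tool_pos: [0.5134, 0.2187, 0.2632]
tcp_rot: [-2.099, -2.331, 0.012]
wrist_force: [0.0, -0.1, -0.6]
width: 0.937
```

>>> arm_command:
  slide:
    - [0, 0, -0.006]
    - [0, 0, -0.01]
    - [0, 0, -0.01]
    - [0, 0, -0.01]
    - [0, 0, -0.01]
    - [0, 0, -0.01]
    - [0, 0, -0.01]
    - [0, 0, -0.01]
  angular:
    - [0, 0, 0]
    - [0, 0, 0]
    - [0, 0, 0]
    - [0, 0, 0]
    - [0, 0, 0]
    - [0, 0, 0]
    - [0, 0, 0]
    - [0, 0, 0]
  hand: [0.08, 0.08, 0.08, 0.08, 0.08, 0.08, 0.08, 0.08]

```text
time: 26.1
tool_pos: [0.5141, 0.219, 0.3462]
tcp_rot: [-2.1, -2.332, 0.011]
wrist_force: [-0.5, 0.5, 0.2]
width: 0.93
```

```bash
python3 -c "
from h import *
to([.5540,-.135,.34])
for n in ('scene','side'):
  im=bot.read_camera(n);cv2.imwrite(f'pics/{n}5.png',im[:,:,::-1])
im=cv2.imread('pics/side5.png')[60:260,150:400];cv2.imwrite('pics/side5c.png',cv2.resize(im,(750,600),interpolation=cv2.INTER_CUBIC))
im=cv2.imread('pics/scene5.png')[60:260,220:470];cv2.imwrite('pics/scene5c.png',cv2.resize(im,(750,600),interpolation=cv2.INTER_CUBIC))
"
```

```text
t 26.1 p [0.5141 0.219  0.3462] F [-0.53  0.49  0.18] T [ 0.01 -0.    0.01] w 79.4
yaw x 95.99 z [-0.008 -0.003 -1.   ] need tool [-0.3562  0.0028  0.0069]
```

View pics/side5c.png

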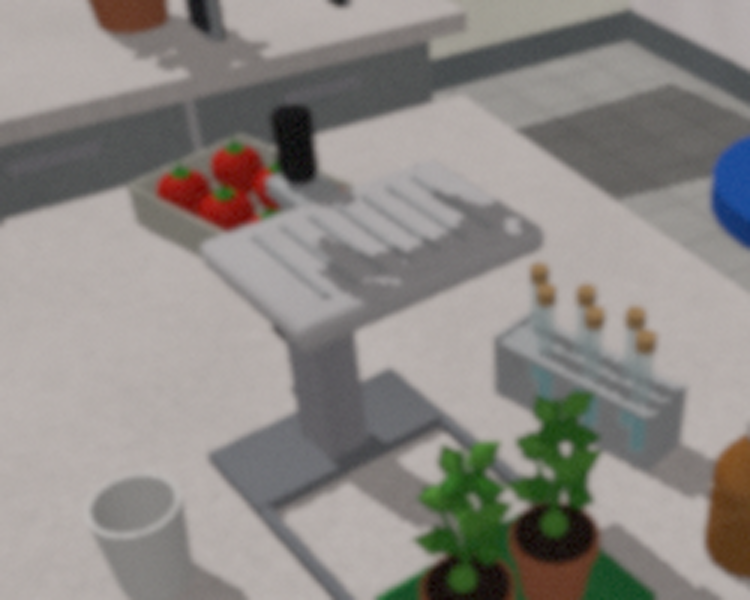

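View pics/scene5c.png

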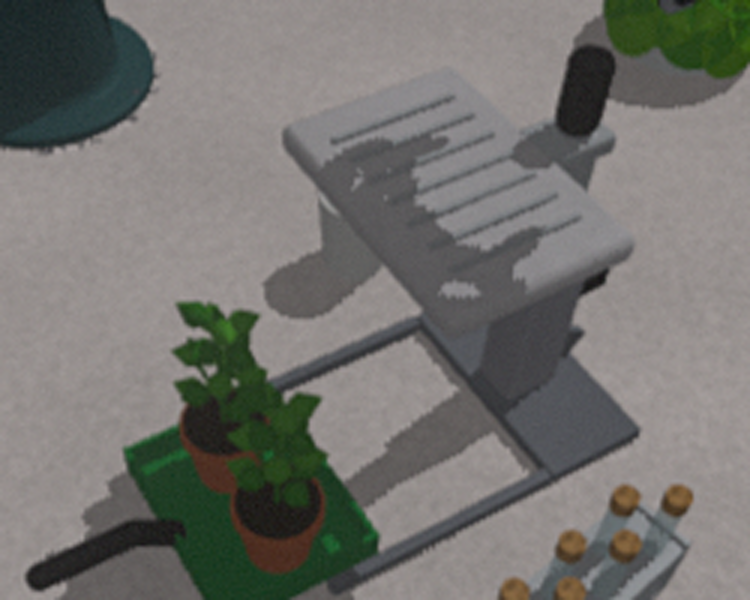

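>>> arm_command:
  slide:
    - [-0.044, 0.0004, 0]
    - [-0.044, 0.0004, 0]
    - [-0.044, 0.0004, 0]
    - [-0.044, 0.0004, 0]
    - [-0.044, 0.0004, 0]
    - [-0.044, 0.0004, 0]
    - [-0.044, 0.0004, 0]
    - [-0.044, 0.0004, 0]
  angular:
    - [0, 0, 0]
    - [0, 0, 0]
    - [0, 0, 0]
    - [0, 0, 0]
    - [0, 0, 0]
    - [0, 0, 0]
    - [0, 0, 0]
    - [0, 0, 0]
  hand: [0.06, 0.06, 0.06, 0.06, 0.06, 0.06, 0.06, 0.06]

```text
time: 27.0
tool_pos: [0.556, -0.136, 0.3444]
tcp_rot: [-2.083, -2.342, 0.006]
wrist_force: [1.2, 0.6, -0.1]
width: 0.705
```

>>> arm_command:
  slide:
    - [0, 0, 0]
    - [0, 0, 0]
    - [0, 0, 0]
    - [0, 0, 0]
    - [0, 0, 0]
    - [0, 0, 0]
    - [0, 0, 0]
    - [0, 0, 0]
  angular:
    - [0, 4, 0]
    - [0, 4, 0]
    - [0, 4, 0]
    - [0, 4, 0]
    - [0, 2, 0]
    - [0, 0, 0]
    - [0, 0, 0]
    - [0, 0, 0]
  hand: [0.06, 0.06, 0.06, 0.06, 0.06, 0.06, 0.06, 0.06]

```text
time: 27.8
tool_pos: [0.5545, -0.1428, 0.3399]
tcp_rot: [-1.921, -2.136, -0.303]
wrist_force: [0.4, -0.9, 1.0]
width: 0.703
```

```bash
python3 -c "
from h import *
to([.5535,-.1345,.13])
for n in ('wrist','scene','side'):
  im=bot.read_camera(n);cv2.imwrite(f'pics/{n}6.png',im[:,:,::-1])
s,R=st();print(R.round(3)); c=bot.get_calibration('wrist');print((-c['R'].T@c['t']).round(3))
"
```

```text
t 27.8 p [ 0.5545 -0.1428  0.3399] F [ 0.36 -0.94  1.05] T [-0.19 -0.1  -0.02] w 60.0
yaw x 95.95 z [-0.048  0.319 -0.946] need tool [-0.0598  0.0027  0.2013]
t 27.95 p [ 0.5547 -0.1425  0.3403] F [-0.36  0.49 -0.01] T [-0.18 -0.01 -0.04] w 60.1
[[-0.099  0.994 -0.047]
 [ 0.941  0.109  0.319]
 [ 0.322 -0.013 -0.946]]
[ 0.552 -0.118  0.49 ]
```

View pics/wrist6.png

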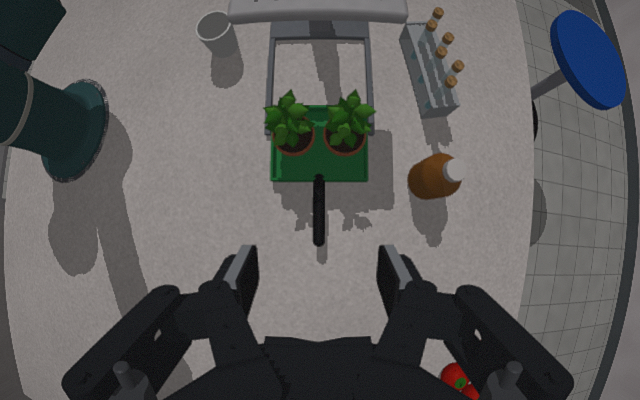

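View pics/side6.png

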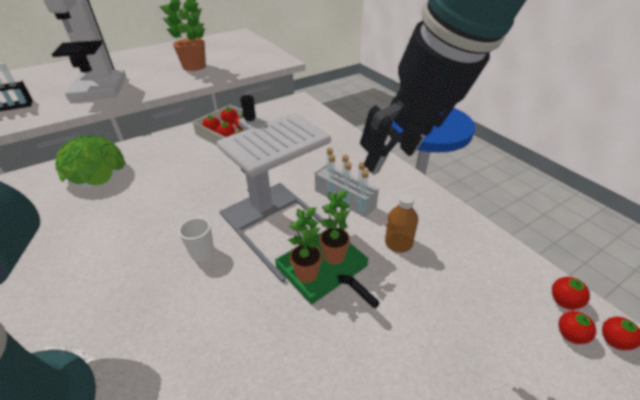

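```bash
python3 -c "
from h import *
s,R=st()
for uv in [(318.5,242),(319,215),(319,185)]: print(plane('wrist',uv,.04).round(4))
S=lambda u,v:('scene',(220+u/3,60+v/3))
D=lambda u,v:('side',(150+u/3,60+v/3))
print(tri(S(582,92),D(296,143)))
"
```

```text
t 27.95 p [ 0.5547 -0.1425  0.3403] F [-0.36  0.49 -0.01] T [-0.18 -0.01 -0.04] w 60.1
[ 0.5527 -0.1585  0.04  ]
[ 0.5492 -0.1193  0.04  ]
[ 0.5446 -0.0758  0.04  ]
(array([0.51499202, 0.21762764, 0.27174747]), [0.00032602446090352683, 0.000326024460903527])
```

>>> arm_command:
  slide:
    - [-0.0085, 0, 0.029]
    - [-0.0085, 0, 0.029]
    - [-0.0085, 0, 0.029]
    - [-0.0085, 0, 0.029]
    - [-0.0085, 0, 0.029]
    - [-0.0085, 0, 0.029]
    - [-0.0085, 0, 0.029]
    - [-0.0085, 0, 0.027]
  angular:
    - [0, 0, 0]
    - [0, 0, 0]
    - [0, 0, 0]
    - [0, 0, 0]
    - [0, 0, 0]
    - [0, 0, 0]
    - [0, 0, 0]
    - [0, 0, 0]
  hand: [0.06, 0.06, 0.06, 0.06, 0.06, 0.06, 0.06, 0.06]

```text
time: 28.75
tool_pos: [0.5589, -0.1323, 0.1037]
tcp_rot: [-1.924, -2.164, -0.313]
wrist_force: [0.1, -0.2, -0.4]
width: 0.705
```

```bash
python3 -c "
from h import *
to([.5507,-.1325,.0296])
for n in ('wrist','side'):
  im=bot.read_camera(n);cv2.imwrite(f'pics/{n}7.png',im[:,:,::-1])
s,R=st();print(R.round(3))
"
```

```text
t 28.75 p [ 0.5589 -0.1323  0.1037] F [ 0.07 -0.17 -0.37] T [-0.13  0.03  0.05] w 60.2
yaw x 96.79 z [-0.029  0.308 -0.951] need tool [-0.0222 -0.0087  0.0706]
t 28.85 p [ 0.5556 -0.1309  0.1005] F [-0.54  1.34 -0.43] T [-0.15  0.03 -0.  ] w 59.7
[[-0.11   0.993 -0.037]
 [ 0.943  0.116  0.311]
 [ 0.313 -0.001 -0.95 ]]
```

View pics/wrist7.png

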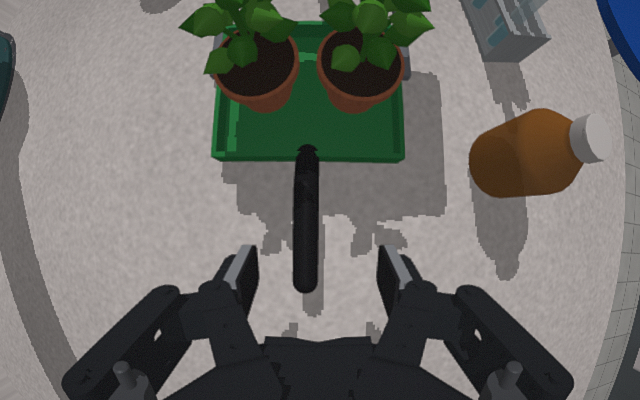

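View pics/side7.png

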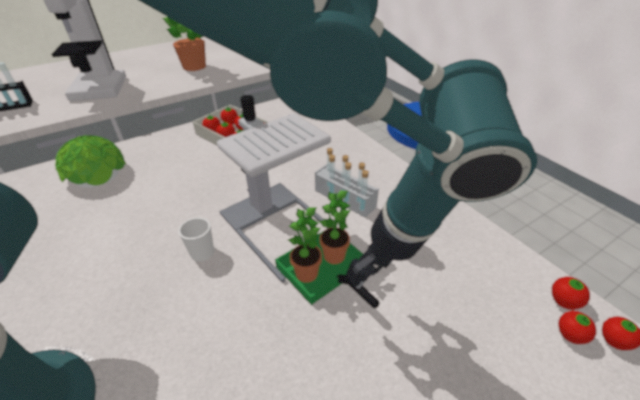

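>>> arm_command:
  slide:
    - [-0.004, -0.003, 0.01]
    - [-0.004, -0.0015, 0.012]
    - [-0.004, 0, 0.012]
    - [-0.004, 0, 0.012]
    - [-0.004, 0, 0.01]
    - [-0.002, 0, 0.006]
    - [0, 0, 0.002]
    - [0, 0, 0]
  angular:
    - [0, 0, 0]
    - [0, 0, 0]
    - [0, 0, 0]
    - [0, 0, 0]
    - [0, 0, 0]
    - [0, 0, 0]
    - [0, 0, 0]
    - [0, 0, 0]
  hand: [0.06, 0.06, 0.06, 0.06, 0.06, 0.06, 0.06, 0.06]

```text
time: 29.65
tool_pos: [0.5552, -0.1338, 0.0329]
tcp_rot: [-1.923, -2.164, -0.313]
wrist_force: [0.7, 0.2, -0.6]
width: 0.703
```

```bash
python3 -c "
from h import *
to([.5507,-.1325,.0296])
for n in ('wrist',):
  im=bot.read_camera(n);cv2.imwrite(f'pics/{n}8.png',im[:,:,::-1])
"
```

```text
t 29.65 p [ 0.5552 -0.1338  0.0329] F [ 0.73  0.19 -0.64] T [-0.13 -0.05  0.03] w 60.0
yaw x 96.83 z [-0.029  0.308 -0.951] need tool [ 0.0007 -0.0044  0.0036]
```

View pics/wrist8.png

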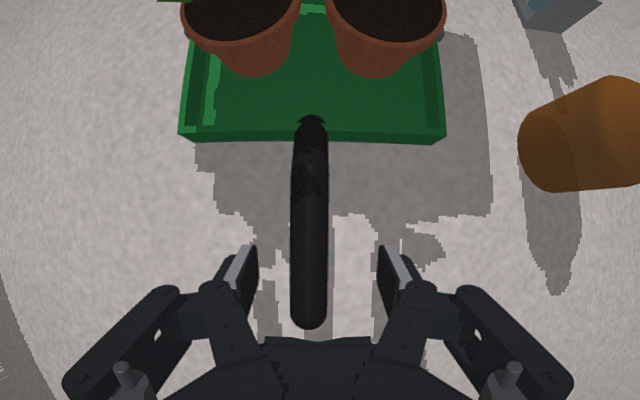

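>>> arm_command:
  slide:
    - [0, -0.0035, 0.001]
    - [0, 0, 0.001]
    - [0, 0, 0]
    - [0, 0, 0]
    - [0, 0, 0]
    - [0, 0, 0]
    - [0, 0, 0]
    - [0, 0, 0]
  angular:
    - [0, 0, 0]
    - [0, 0, 0]
    - [0, 0, 0]
    - [0, 0, 0]
    - [0, 0, 0]
    - [0, 0, 0]
    - [0, 0, 0]
    - [0, 0, 0]
  hand: [0.05, 0.04, 0.03, 0.02, 0.012, 0.012, 0.012, 0.012]
  squeeze: 30

```text
time: 30.5
tool_pos: [0.5524, -0.1342, 0.0326]
tcp_rot: [-1.924, -2.167, -0.314]
wrist_force: [-0.2, -0.1, 0.1]
width: 0.199
```

```bash
python3 -c "
from h import *
to([.5507,-.1325,.0296])
for n in ('wrist','side','scene'):
  im=bot.read_camera(n);cv2.imwrite(f'pics/{n}9.png',im[:,:,::-1])
"
```

```text
t 30.5 p [ 0.5524 -0.1342  0.0326] F [-0.16 -0.06  0.07] T [-0.14  0.04 -0.06] w 17.0
yaw x 96.88 z [-0.027  0.306 -0.952] need tool [ 0.0009 -0.0015  0.0034]
```

View pics/wrist9.png

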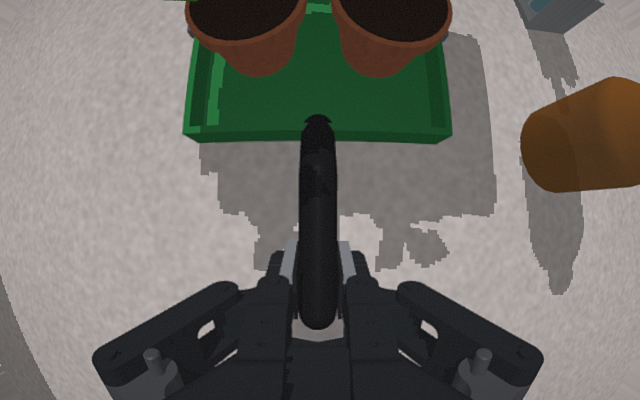

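View pics/scene9.png

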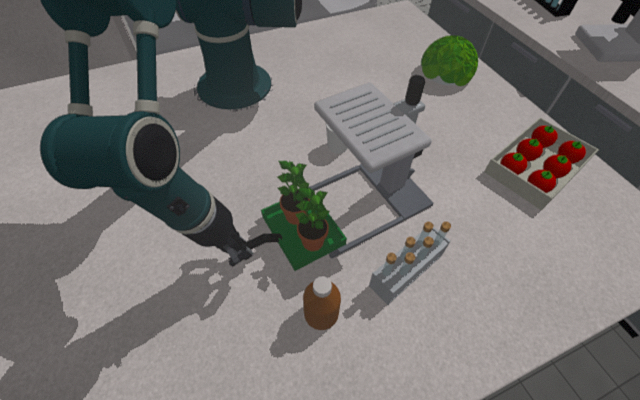

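```bash
python3 -c "
from h import *
s,R=st();print(R.T@np.array([-.1132,.9936,0]))
"
```

```text
t 30.65 p [ 0.5524 -0.1342  0.0326] F [-0.37  0.02 -1.23] T [-0.22  0.01  0.02] w 17.2
[0.95158053 0.00361303 0.30746813]
```

>>> arm_command:
  slide:
    - [0.0019, 0, 0.0006]
    - [0.0038, 0, 0.0012]
    - [0.0038, 0, 0.0012]
    - [0.0038, 0, 0.0012]
    - [0.0038, 0, 0.0012]
    - [0.0038, 0, 0.0012]
    - [0.0038, 0, 0.0012]
    - [0.0038, 0, 0.0012]
  angular:
    - [0, 0, 0]
    - [0, 0, 0]
    - [0, 0, 0]
    - [0, 0, 0]
    - [0, 0, 0]
    - [0, 0, 0]
    - [0, 0, 0]
    - [0, 0, 0]
  hand: [0.012, 0.012, 0.012, 0.012, 0.012, 0.012, 0.012, 0.012]

```text
time: 31.45
tool_pos: [0.5501, -0.1047, 0.033]
tcp_rot: [-1.928, -2.172, -0.313]
wrist_force: [1.5, -3.0, -0.5]
width: 0.197
```

```bash
python3 -c "
from h import *
s,R=st();print(R.T@np.array([-.1132,.9936,0]), (s['tool_pos']-[.5524,-.1342,.0326]))
"
```

```text
t 31.45 p [ 0.5501 -0.1047  0.033 ] F [ 1.5  -2.99 -0.52] T [-0.55  0.01  0.  ] w 16.8
[0.95311956 0.00329877 0.30266717] [-0.00231303  0.02954515  0.00041411]
```

>>> arm_command:
  slide:
    - [0.0038, -0.0001, 0.0012]
    - [0.0038, -0.0001, 0.0012]
    - [0.0038, -0.0001, 0.0012]
    - [0.0038, -0.0001, 0.0012]
    - [0.0038, -0.0001, 0.0012]
    - [0.0038, -0.0001, 0.0012]
    - [0.0038, -0.0001, 0.0012]
    - [0.0038, -0.0001, 0.0012]
  angular:
    - [0, 0, 0]
    - [0, 0, 0]
    - [0, 0, 0]
    - [0, 0, 0]
    - [0, 0, 0]
    - [0, 0, 0]
    - [0, 0, 0]
    - [0, 0, 0]
  hand: [0.012, 0.012, 0.012, 0.012, 0.012, 0.012, 0.012, 0.012]

```text
time: 32.25
tool_pos: [0.5451, -0.07, 0.033]
tcp_rot: [-1.928, -2.171, -0.313]
wrist_force: [0.3, -1.8, -1.7]
width: 0.2
```

>>> arm_command:
  slide:
    - [0.0038, -0.0001, 0.0012]
    - [0.0038, -0.0001, 0.0012]
    - [0.0038, -0.0001, 0.0012]
    - [0.0038, -0.0001, 0.0012]
    - [0.0038, -0.0001, 0.0012]
    - [0.0038, -0.0001, 0.0012]
    - [0.0038, -0.0001, 0.0012]
    - [0.0038, -0.0001, 0.0012]
  angular:
    - [0, 0, 0]
    - [0, 0, 0]
    - [0, 0, 0]
    - [0, 0, 0]
    - [0, 0, 0]
    - [0, 0, 0]
    - [0, 0, 0]
    - [0, 0, 0]
  hand: [0.012, 0.012, 0.012, 0.012, 0.012, 0.012, 0.012, 0.012]

```text
time: 33.05
tool_pos: [0.54, -0.0356, 0.0331]
tcp_rot: [-1.928, -2.171, -0.313]
wrist_force: [0.4, -3.4, -0.6]
width: 0.196
```

```bash
python3 -c "
from h import *
s,R=st();print(R.T@np.array([-.1132,.9936,0]), (s['tool_pos']-[.5524,-.1342,.0326]))
for n in ('wrist','scene'):
  im=bot.read_camera(n);cv2.imwrite(f'pics/{n}10.png',im[:,:,::-1])
im=cv2.imread('pics/scene10.png')[60:300,200:480];cv2.imwrite('pics/scene10c.png',cv2.resize(im,(700,600),interpolation=cv2.INTER_CUBIC))
"
```

```text
t 33.05 p [ 0.54   -0.0356  0.0331] F [ 0.37 -3.41 -0.55] T [-0.63 -0.04 -0.06] w 16.7
[0.95305939 0.00332986 0.30285627] [-0.01235912  0.09861455  0.00046032]
```

View pics/wrist10.png

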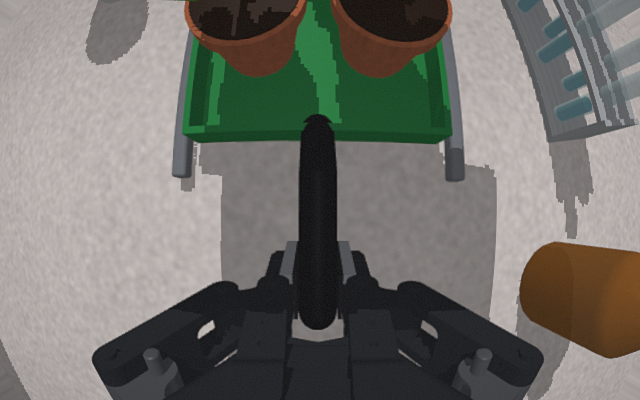

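View pics/scene10c.png

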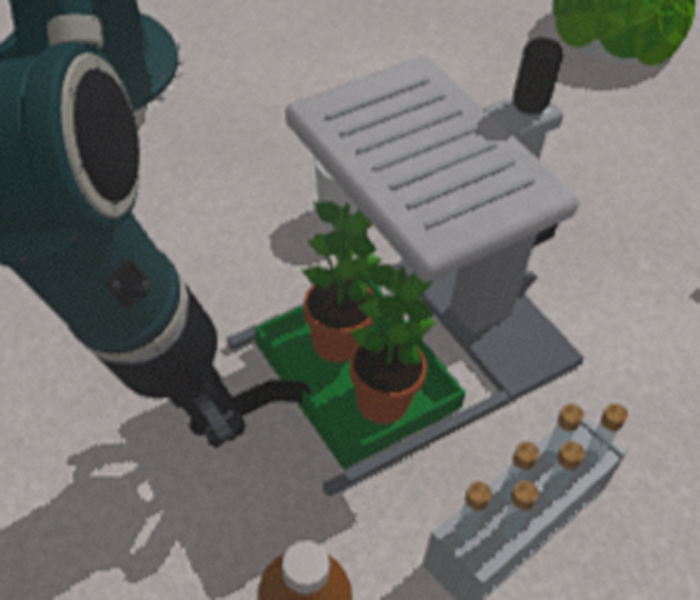

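>>> arm_command:
  slide:
    - [0.0033, -0.0001, 0.001]
    - [0.0033, -0.0001, 0.001]
    - [0.0033, -0.0001, 0.001]
    - [0.0033, -0.0001, 0.001]
    - [0.0033, -0.0001, 0.001]
    - [0.0028, 0, 0.0009]
    - [0.0024, 0, 0.0008]
    - [0.0019, 0, 0.0006]
  angular:
    - [0, 0, 0]
    - [0, 0, 0]
    - [0, 0, 0]
    - [0, 0, 0]
    - [0, 0, 0]
    - [0, 0, 0]
    - [0, 0, 0]
    - [0, 0, 0]
  hand: [0.012, 0.012, 0.012, 0.012, 0.012, 0.012, 0.012, 0.012]

```text
time: 33.95
tool_pos: [0.5361, -0.009, 0.0332]
tcp_rot: [-1.927, -2.171, -0.312]
wrist_force: [0.7, -2.3, -0.6]
width: 0.199
```

>>> arm_command:
  slide:
    - [0.0014, 0, 0.0005]
    - [0.0014, 0, 0.0005]
    - [0.0014, 0, 0.0005]
    - [0.0014, 0, 0.0005]
    - [0.0014, 0, 0.0005]
    - [0.0014, 0, 0.0005]
    - [0.0014, 0, 0.0005]
    - [0.0014, 0, 0.0005]
  angular:
    - [0, 0, 0]
    - [0, 0, 0]
    - [0, 0, 0]
    - [0, 0, 0]
    - [0, 0, 0]
    - [0, 0, 0]
    - [0, 0, 0]
    - [0, 0, 0]
  hand: [0.012, 0.012, 0.012, 0.012, 0.012, 0.012, 0.012, 0.012]

```text
time: 34.75
tool_pos: [0.5348, 0.0025, 0.0327]
tcp_rot: [-1.928, -2.174, -0.31]
wrist_force: [-0.8, -12.2, 0.4]
width: 0.197
```

>>> arm_command:
  slide:
    - [0.001, 0, 0.0003]
    - [0.001, 0, 0.0003]
    - [0.001, 0, 0.0003]
    - [0.001, 0, 0.0003]
    - [0.001, 0, 0.0003]
    - [0.0005, 0, 0.0002]
    - [0, 0, 0]
    - [0, 0, 0]
  angular:
    - [0, 0, 0]
    - [0, 0, 0]
    - [0, 0, 0]
    - [0, 0, 0]
    - [0, 0, 0]
    - [0, 0, 0]
    - [0, 0, 0]
    - [0, 0, 0]
  hand: [0.012, 0.012, 0.012, 0.012, 0.012, 0.012, 0.012, 0.012]

```text
time: 35.55
tool_pos: [0.5346, 0.0025, 0.0331]
tcp_rot: [-1.933, -2.182, -0.303]
wrist_force: [0.4, -3.4, -0.4]
width: 0.201
```

```bash
python3 -c "
from h import *
s,R=st();print(R.round(3))
for n in ('wrist','scene','side'):
  im=bot.read_camera(n);cv2.imwrite(f'pics/{n}11.png',im[:,:,::-1])
im=cv2.imread('pics/scene11.png')[60:300,200:480];cv2.imwrite('pics/scene11c.png',cv2.resize(im,(700,600),interpolation=cv2.INTER_CUBIC))
"
```

```text
t 35.55 p [0.5346 0.0025 0.0331] F [ 0.41 -3.39 -0.36] T [-0.58 -0.05 -0.01] w 17.2
[[-0.117  0.993 -0.021]
 [ 0.95   0.118  0.29 ]
 [ 0.291  0.014 -0.957]]
```

View pics/scene11c.png

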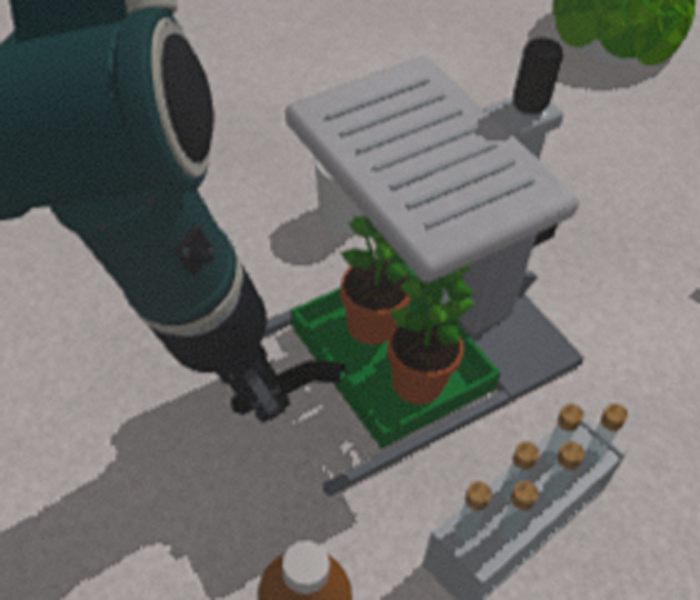

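View pics/wrist11.png

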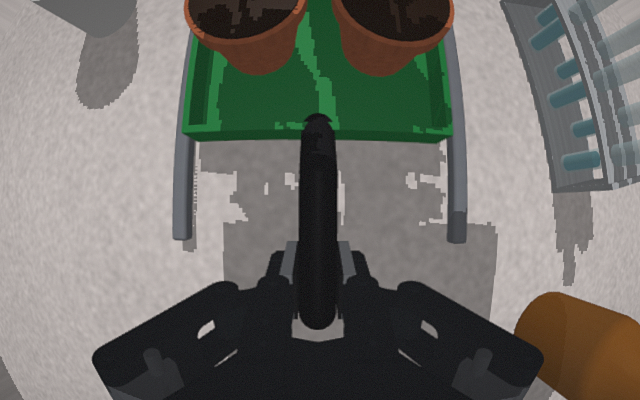

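```bash
python3 -c "
from h import *
im=cv2.imread('pics/scene11.png')[190:260,310:440];cv2.imwrite('pics/s11z.png',cv2.resize(im,(780,420),interpolation=cv2.INTER_CUBIC))
im=cv2.imread('pics/side11.png')[160:300,200:360];cv2.imwrite('pics/d11z.png',cv2.resize(im,(640,560),interpolation=cv2.INTER_CUBIC))
"
```

```text
(no output)
```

View pics/s11z.png

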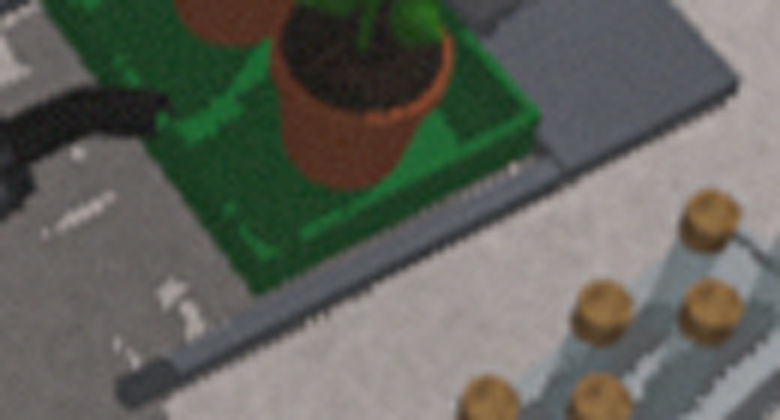

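View pics/d11z.png

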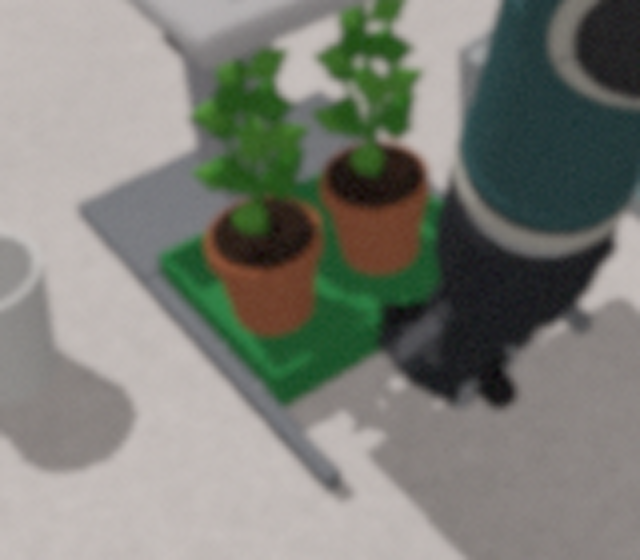

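```bash
python3 -c "
from h import *
P=lambda u,v,z:plane('scene',(310+u/6,190+v/6),z)
d=np.array([-.1132,.9936,0])
f=P(258,293,0);b=P(533,155,0);e=P(125,405,0);q=P(120,380,.012);seam=P(553,160,.012);bt=P(540,118,.026);pe=P(740,85,.012)
for n,x in zip('f b e q seam bt pe'.split(),(f,b,e,q,seam,bt,pe)): print(n,x.round(4),((x-e)@d).round(4))
"
```

```text
f [0.6001 0.0828 0.    ] 0.0629
b [0.5888 0.2013 0.    ] 0.1819
e [0.6207 0.0218 0.    ] 0.0
q [0.6171 0.0212 0.012 ] -0.0002
seam [0.5996 0.2005 0.012 ] 0.1799
bt [0.5893 0.1983 0.026 ] 0.1789
pe [0.5989 0.2811 0.012 ] 0.26
```

>>> arm_command:
  slide:
    - [0, 0, 0]
    - [0, 0, 0]
    - [0, 0, 0]
    - [0, 0, 0]
    - [0, 0, 0]
    - [0, 0, 0]
    - [0, 0, 0]
    - [0, 0, 0]
  angular:
    - [0, 0, 0]
    - [0, 0, 0]
    - [0, 0, 0]
    - [0, 0, 0]
    - [0, 0, 0]
    - [0, 0, 0]
    - [0, 0, 0]
    - [0, 0, 0]
  hand: [0.02, 0.024, 0.03, 0.04, 0.05, 0.05, 0.05, 0.05]

```text
time: 36.5
tool_pos: [0.5337, 0.0052, 0.033]
tcp_rot: [-1.929, -2.179, -0.304]
wrist_force: [0.1, -0.3, 0.4]
width: 0.588
```

>>> arm_command:
  slide:
    - [0, 0, -0.006]
    - [0, 0, -0.012]
    - [0, 0, -0.015]
    - [0, 0, -0.02]
    - [0, 0, -0.02]
    - [0, 0, -0.02]
    - [0, 0, -0.02]
    - [0, 0, -0.02]
  angular:
    - [0, 0, 0]
    - [0, 0, 0]
    - [0, 0, 0]
    - [0, 0, 0]
    - [0, 0, 0]
    - [0, 0, 0]
    - [0, 0, 0]
    - [0, 0, 0]
  hand: [0.05, 0.05, 0.05, 0.05, 0.05, 0.05, 0.05, 0.05]

```text
time: 37.3
tool_pos: [0.5361, -0.037, 0.1701]
tcp_rot: [-1.93, -2.179, -0.302]
wrist_force: [0.3, -0.4, -0.7]
width: 0.587
```

```bash
python3 -c "
from h import *
st()
for n in ('wrist','scene','side'):
  im=bot.read_camera(n);cv2.imwrite(f'pics/{n}12.png',im[:,:,::-1])
im=cv2.imread('pics/scene12.png')[60:300,200:480];cv2.imwrite('pics/scene12c.png',cv2.resize(im,(700,600),interpolation=cv2.INTER_CUBIC))
"
```

```text
t 37.3 p [ 0.5361 -0.037   0.1701] F [ 0.32 -0.37 -0.74] T [-0.13 -0.02 -0.02] w 50.2
```

View pics/scene12c.png

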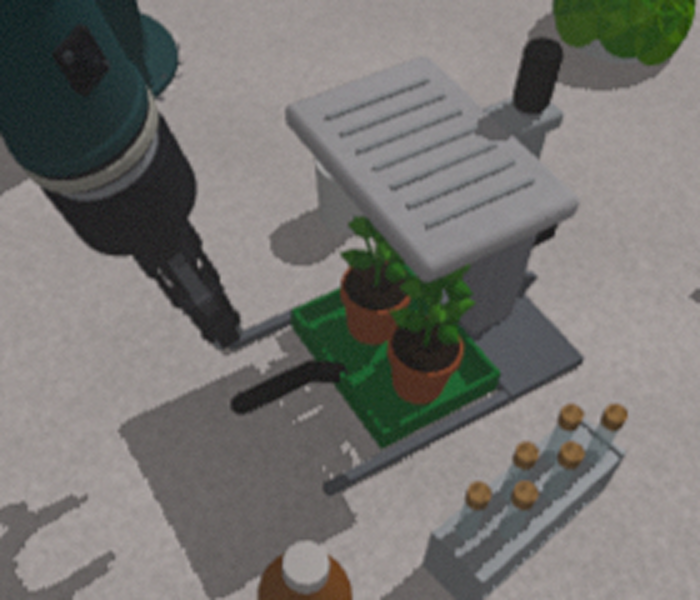

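View pics/side12.png

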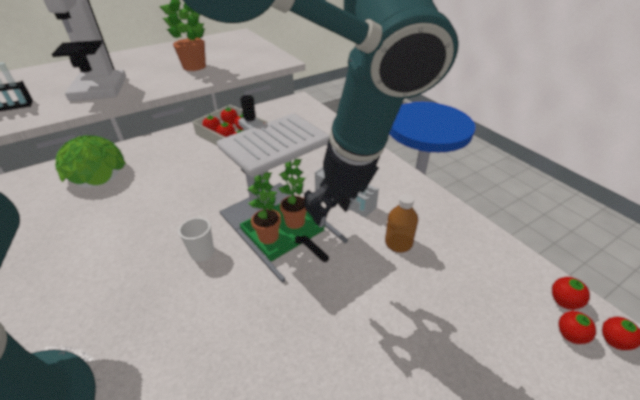

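View pics/wrist12.png

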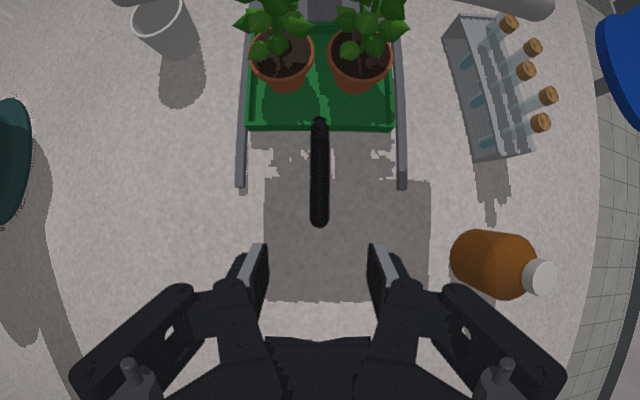

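```bash
python3 -c "
from workcell import bot
print(bot.finish_job(), bot.read_state()['time'])"
```

```text
the job is handed in; nothing more can be done
the job is handed in; nothing more can be done
```

The lamp now hangs on its pawl at what I count as the fifth click. The tray is fully home against the back of the stand, and I handed the job in after about 37 s of the 72 s allowed. `bot.finish_job()` gives no verdict, so everything below rests on my own checks.

**Lamp:**
- I drew it up slowly by the handle and let it down gently. The weight left the hand about 72.5 mm above parked: the vertical force was +0.6 N, and the lamp stayed put when I let go.
- A camera check after release put it about 73.6 mm up, within the measuring error.
- The grip force reached about 15 N at most.

**Click count:** I worked this out from force readings taken every few millimetres, not by catching each snap.
- The rising-force stretches came 10 mm apart, the first starting about 24.8 mm up.
- The lamp came to rest higher than I first expected. That only fits if the force stretch is about 7.5 mm long, not the "about 5 mm" in the task, with clicks near 32.5, 42.5, 52.5, 62.5 and 72.5 mm.
- On the last lift I went slightly into the sixth tooth's rise, to 75.6 mm, where the force was still high, so I don't believe the sixth click happened.

**Tray:**
- It slid with 2–3 N, then the force rose to about 12 N and it stopped moving after about 138 mm.
- The camera put its front edge 62.9 mm and its back edge 181.9 mm in from the mouth of the stand; 62 mm and 182 mm were expected.

**Bystanders:** the final pictures show the rack, bottle and cup where they started and the gripper clear of everything.

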